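# Bring out the red chalkboard and stand it on display

## Robot

A 6-joint arm with a two-finger parallel gripper is mounted at the origin on the work surface. World frame = base frame: x ahead of the robot, y to its left, z up, the work surface at z = 0. Lengths are in m, angles in rad, forces in N, time in s.
With the tool pointing down it reaches from about 0.3 to 0.875 m from the base axis. Payload 6.4 kg.
Tool frame: the origin (TCP) lies midway between the tips of the shut fingers; the grasp point (between the pads) lies 19 mm behind it (arm.tcp_to_grasp is the x of the grasp point in the tool frame, in m); x points along the fingers, y is the direction in which the jaws open and shut, and the axes are right-handed (so a half turn about x gives the same grasp; the last joint's range is limited). The gripper opens to 88 mm and grips with 3 to 60 N. Pads are 18 mm wide; open, the fingers measure 123 mm over their backs; the gripper's body (75 mm by 187 mm) begins 45 mm behind the grasp point.
Start: joints at [-1.453, 0.181, 1.607, -0, 1.354, -0.206], TCP at [0.183, -0.545, 0.239] pointing down, gripper open.
Joint ranges: [-2.99, 2.99], [-0.89, 2.07], [0.3, 2.58], [-1.14, 4.28], [0, 2.63], [-3.12, 3.12]. Speed limits (rad/s): [2.57, 2.57, 3.01, 3.14, 3.14, 3.14].

## Interface

Orientations are given as a 3x3 rotation matrix whose columns are the frame's x, y, z axes.
In Python, from workcell import arm gives the robot as it stands.
- The arm moves only by the tool step_arm, never from a script. Its arguments are lists of equal length, an entry for each row: "claw": the finger opening in m, from 0 to 0.0881; "translation": the shift along the tool's x, y, z in m, a list of three; "turn": the turn about the tool's x in rad. In form: {"claw": [claw, ...], "translation": [[dx, dy, dz], ...], "turn": [turn, ...]}. A call has 1 to 12 rows; each row is the pose to reach, as a shift and turn from the pose commanded when the call began, along the tool's axes at that moment; what a row does not reach only later rows make up. A row lasts 1/8 s, in which the tool goes at most 62.5 mm and 10.7 degrees, less where a joint would pass 70% of its speed; a pose out of reach is approached as far as the arm can. A call with a gripper value outside its range is refused whole. The fingers move at their own pace and stop on an object; "squeeze" is the grip in N (left out, the last holds). Time passes only in rows, so rows that repeat a pose let the fingers close. It gives the time, the measured TCP pose, the force and the opening at its end, in the units of the state.
- arm.get_obs(): the state, without advancing time (a new reading comes with each control period).
- arm.get_image(name): name is "scene" or "top"; returns the picture (480x640x3 uint8, red, green, blue); there is no depth.
- arm.camera_model(name): a dict with "camera_matrix" (3x3 intrinsics, pixels), "world_from_camera" (4x4, takes a point from camera to world coordinates). Camera axes: x right, y down, z forward; pixel columns grow to the right and rows downward; lengths in m; the calibration is good to about 2 mm. A picture is of the moment at which its call begins. camera_model takes no time and is no camera call.
- arm.close_job(): hands the job in, once; it reports no verdict.
The state is a dict: "time": time; "joint_positions": joint angles; "joint_velocities": joint speeds; "joint_torque": joint torques, N m; "ee_pos": TCP position; "ee_rot": TCP orientation; "contact_force": force on the tool from outside, world axes, zero at the start; "moment": the same for the moment, N m; "finger_gap": finger opening in m.
Only numpy, scipy, OpenCV 4.12 (cv2) and the standard library are available. Lean on these libraries where they do the work, as an engineer would, in place of code of your own. Each camera call takes 0.05 s, during which the arm holds its last target.

## Task

Draw the red-framed chalkboard straight up out of its slot in the wooden storage rack and stand it on the display stand: bottom edge on the brass ledge, leaning back against the two uprights, centred sideways. The ledge may be clamped at any height, so feel for it and set the board down gently: do not drop it and do not ram it. Leave the other two boards in their slots and disturb nothing else on the counter.

Things in the scene. Friction and masses are not known exactly. Their poses are not given: they have to be found in the camera images.
- red_board_center (a point): centre (half-way up) of the red-framed chalkboard: rigid, 160 mm wide (its y), 130 tall (its z, up), 10 thick (its x, square to the faces), about 0.2 to 0.3 kg, both faces alike (either may face forward). It stands upright in one of the rack's slots, bottom edge 12 mm and top edge 142 mm above the counter, its upper 50 mm free of the rack.
- oak_board_center (a point): centre of the oak-framed board in the rack, same size and axes; stays in its slot
- green_board_center (a point): centre of the green-framed board in the rack, same size and axes; stays in its slot
- rack: fixed wooden rack, 200 mm (its x) by 190 (its y), origin at the centre of its underside. Slots at x = -70, 0, +70 mm each hold a board, faces square to the rack's x, in 14 mm wide, 10 mm deep grooves in two side uprights with tops 92 mm high; a board's bottom edge must rise above that to be out. Front, back and the middle between the uprights are open.
- stand: fixed dark steel display stand, 130 mm (its x) by 150 (its y), origin at the centre of its underside; a board on it faces +x (away from the robot). Two uprights, 16 mm wide, at y = -55 and +55 mm, lean back (to -x) by 0.35 rad from vertical; between them it is open above 80 mm. They end 140 mm up the slope from stand_foot (about 151 mm high).
- stand_foot (a point): point at x 30, y 0, z 20 mm of the stand, on the front plane of its uprights. The brass ledge, 130 mm wide and square to the slope, stands out 22 mm from that plane, then a 4 mm lip rises 8 mm. Its top is clamped 12 to 62 mm up the slope from this point: this differs each time and is not reported. The ledge is sprung: it gives 1.5 N/mm for up to 8 mm.
- wine_b: wine bottle, 300 mm tall, bystander, origin under its centre
- sauce_jar: jar, 95 mm tall, bystander, origin under its centre
- oil_tin: tin, 150 mm tall, bystander, origin under its centre
- honey_jar: small jar, 75 mm tall, bystander, origin under its centre
- red_board: the same red-framed board; this origin is the middle of its bottom edge. In the slot a sprung plunger presses on one side edge (about 10 N) for the first 50 mm of travel: with the weight, the pull is about 10 to 20 N, varying from case to case; a weak grip may slip.
There are look-alikes about, which are no part of the job. What is shaped like the red_board but purple is not meant.

How it is judged:
By the outcome, as a careful person would: the job done as asked, in the order asked, and still so for the second after the job is handed in, with the robot touching nothing.
It also fails if it takes over 46 s, if anything falls off the work surface, if the arm or the gripper's body presses on something with over 40 N, if the wrist force passes 120 N, or if a joint passes its speed limit or range.

## Working session

There is one attempt and no reset: what is moved stays moved. The work goes in short steps, Python scripts to look and compute and a tool call to move; the robot and the scene stay as the last step left them, time stands still between calls to the robot, and variables do not carry over. Pictures are saved under pics/ and viewed, and the job is handed in when it is done.

Besides the shell and the picture viewer there is one more tool, called after ">>>" as a command line: name --pt "numbers of a row" for each row, then --argument value for the rest. step_arm: Moves the arm, as the interface text tells. Its arguments: {"type":"object","properties":{"claw":{"type":"array","items":{"type":"number"}},"translation":{"type":"array","items":{"type":"array","items":{"type":"number"}}},"turn":{"type":"array","items":{"type":"number"}},"squeeze":{"type":"number"}},"required":["claw","translation","turn"]}

```bash
ls; mkdir -p pics
python3 - <<'E'
from workcell import arm
import cv2,numpy as np
for n in("scene","top"):
    im=arm.get_image(n); cv2.imwrite(f"pics/{n}0.png",im[:,:,::-1])
    m=arm.camera_model(n); print(n,np.round(m["camera_matrix"],1).tolist(),np.round(m["world_from_camera"],3).tolist())
o=arm.get_obs()
for k,v in o.items(): print(k,np.round(v,3).tolist())
print(arm.tcp_to_grasp)
E
```

```text
pics
scene [[433.4, 0.0, 316.8], [0.0, 433.4, 242.8], [0.0, 0.0, 1.0]] [[0.075, 0.767, -0.638, 1.324], [0.997, -0.048, 0.06, -0.085], [0.015, -0.64, -0.768, 0.959], [0.0, 0.0, 0.0, 1.0]]
top [[457.6, 0.0, 318.9], [0.0, 457.6, 238.3], [0.0, 0.0, 1.0]] [[-0.005, -0.995, 0.095, 0.471], [-1.0, 0.007, 0.024, -0.007], [-0.025, -0.095, -0.995, 1.088], [0.0, 0.0, 0.0, 1.0]]
time 0.1
joint_positions [-1.453, 0.181, 1.608, 0.0, 1.354, -0.206]
joint_velocities [0.0, -0.003, -0.003, 0.001, -0.0, -0.0]
joint_torque [0.0, -43.482, -34.269, 0.07, 0.034, -0.0]
ee_pos [0.183, -0.545, 0.238]
ee_rot [[-0.0, 0.318, -0.948], [0.001, -0.948, -0.318], [-1.0, -0.001, -0.0]]
contact_force [0.443, 0.883, -0.164]
moment [-0.016, -0.026, -0.071]
finger_gap 0.088
-0.0187
```

View pics/scene0.png

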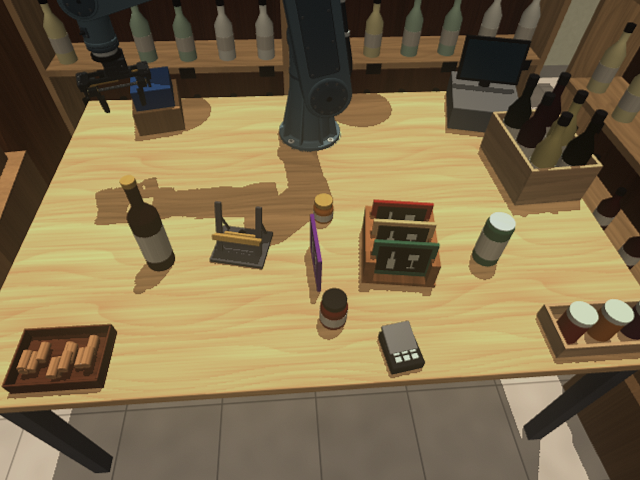

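View pics/top0.png

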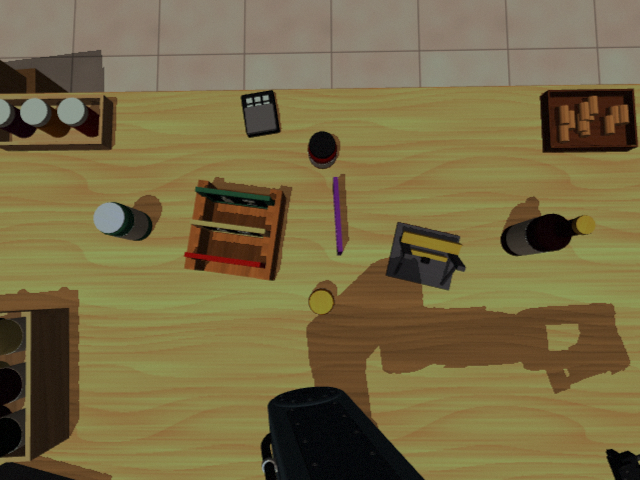

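The scene picture shows the rack at about (400,240). The red-framed board in it is at (403,205), the oak at (403,222) and the green at (405,258). A purple look-alike stands alone at (316,252), and the stand is at (242,240).

In the top picture these are red (225,260), oak (228,228), green (233,195), purple (338,215), and stand (425,255). By the description I choose red at (225,260), the slot nearest the robot. I'll check it in a crop and measure.

```bash
cat > h.py <<'E'
import cv2,numpy as np
from workcell import arm
def ray(n,uv):
    m=arm.camera_model(n);T=np.array(m["world_from_camera"]);K=np.array(m["camera_matrix"])
    d=np.linalg.inv(K)@[uv[0],uv[1],1]; return T[:3,3],T[:3,:3]@d
def onz(n,uv,z):
    o,d=ray(n,uv); return o+d*(z-o[2])/d[2]
def proj(n,P):
    m=arm.camera_model(n);T=np.linalg.inv(np.array(m["world_from_camera"]));K=np.array(m["camera_matrix"])
    p=K@(T[:3,:3]@np.array(P)+T[:3,3]); return p[:2]/p[2]
def two(uv1,uv2):
    o1,d1=ray("top",uv1);o2,d2=ray("scene",uv2)
    A=np.stack([d1,-d2],1);s=np.linalg.lstsq(A,o2-o1,rcond=None)[0]
    p,q=o1+s[0]*d1,o2+s[1]*d2; return (p+q)/2,np.linalg.norm(p-q)
E
python3 - <<'E'
import cv2,numpy as np
t=cv2.imread("pics/top0.png");s=cv2.imread("pics/scene0.png")
a=cv2.resize(t[170:300,170:300],None,fx=6,fy=4.6,interpolation=cv2.INTER_CUBIC) 
cv2.imwrite("pics/c1.png",cv2.resize(t[175:290,175:295],None,fx=5,fy=5,interpolation=cv2.INTER_CUBIC))
cv2.imwrite("pics/c2.png",cv2.resize(t[210:300,375:475],None,fx=6,fy=6,interpolation=cv2.INTER_CUBIC))
cv2.imwrite("pics/c3.png",cv2.resize(s[195:275,200:280],None,fx=7,fy=7,interpolation=cv2.INTER_CUBIC))
cv2.imwrite("pics/c4.png",cv2.resize(s[190:290,350:450],None,fx=6,fy=6,interpolation=cv2.INTER_CUBIC))
E
```

```text
(no output)
```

View pics/c1.png

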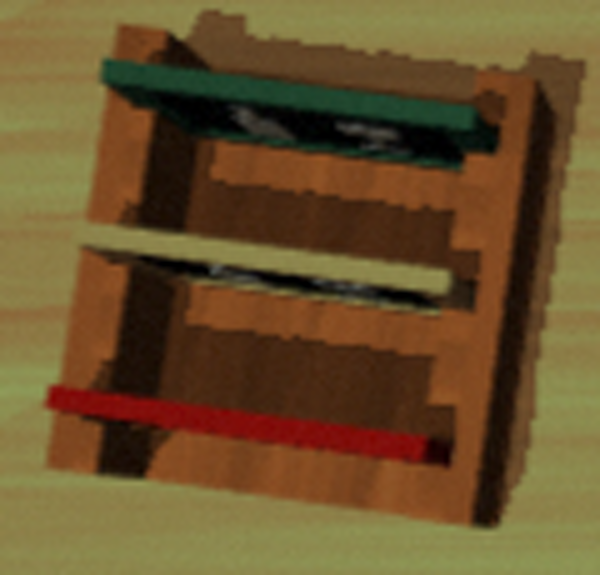

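View pics/c2.png

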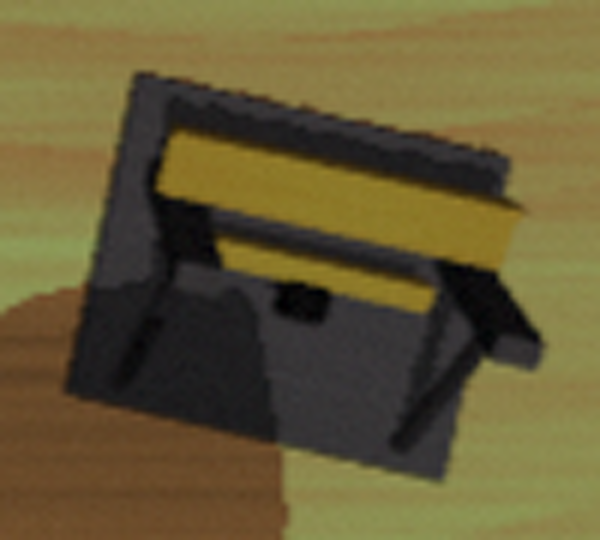

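View pics/c3.png

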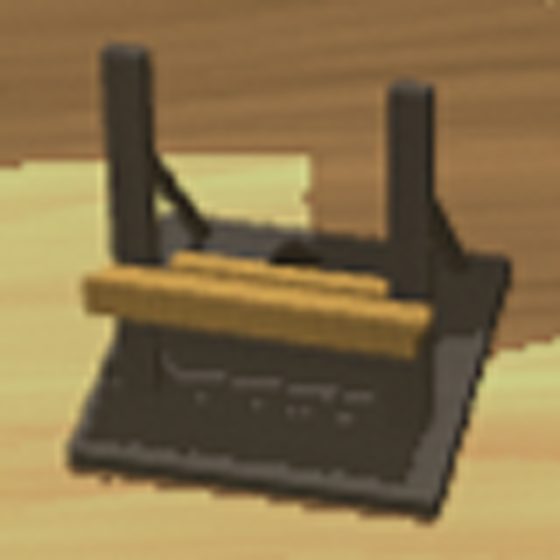

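View pics/c4.png

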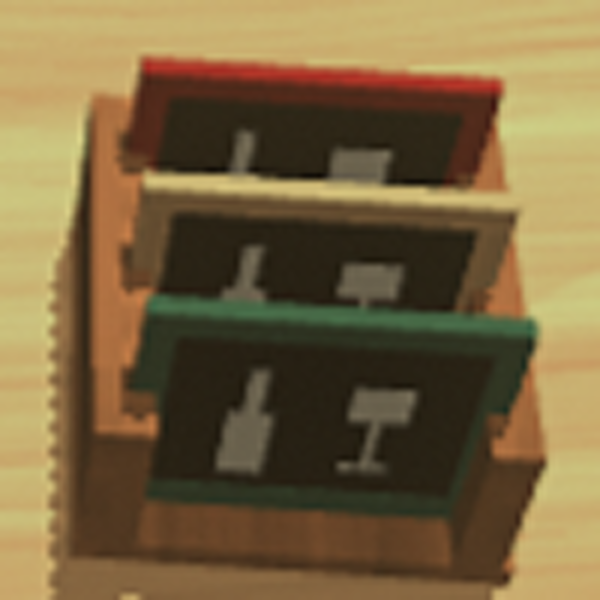

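The crops confirm the red-framed board in the robot-side slot. Its top edge runs from about (184,254) to (265,266) in the top view. The stand's ledge strip runs from (404,232) to (462,245).

Run:
```python
from h import *
t=cv2.imread("pics/top0.png")
hsv=cv2.cvtColor(t,cv2.COLOR_BGR2HSV)
def boxm(mask,x0,x1,y0,y1):
    m=np.zeros_like(mask);m[y0:y1,x0:x1]=mask[y0:y1,x0:x1]
    c=max(cv2.findContours(m,cv2.RETR_EXTERNAL,cv2.CHAIN_APPROX_NONE)[0],key=cv2.contourArea)
    return cv2.boxPoints(cv2.minAreaRect(c))
H,S,V=cv2.split(hsv)
red=(((H<4)|(H>175))&(S>200)&(V>60)).astype(np.uint8)
b=boxm(red,180,275,240,275);print("red",np.round(b,1).tolist())
P=np.array([onz("top",p,.142)[:2] for p in b]);print(np.round(P,4).tolist(),"c",P.mean(0))
for i in range(4):
    d=P[(i+1)%4]-P[i]; print(np.linalg.norm(d).round(4),np.degrees(np.arctan2(d[1],d[0])).round(2))
f=lambda x,y:(175+(x+.5)/5-.5,175+(y+.5)/5-.5)
for nm,q in dict(red=[(48,387),(52,408),(455,440),(450,465)],oak=[(78,222),(80,243),(450,270),(448,292)],green=[(103,60),(108,82),(492,105),(476,125)]).items():
    Q=np.array([onz("top",f(*p),.142)[:2] for p in q]); m1=(Q[0]+Q[1])/2;m2=(Q[2]+Q[3])/2
    d=m2-m1;print(nm,Q.mean(0).round(4),"len",np.linalg.norm(d).round(4),"ang",np.degrees(np.arctan2(d[1],d[0])).round(2))
tf=lambda x,y:(375+(x+.5)/6-.5,210+(y+.5)/6-.5); sf=lambda x,y:(200+(x+.5)/7-.5,195+(y+.5)/7-.5)
for nm,a,c in [("base F+y",(137,75),(437,500)),("base F-y",(508,158),(75,455)),("base B+y",(65,393),(508,262)),
  ("lip top F+y",(175,130),(430,308)),("lip topF-y",(522,208),(88,280)),("upr top -y",(545,350),(105,48))]:
    p,e=two(tf(*a),sf(*c));print(nm,p.round(4),"err",e.round(4))
C=[onz("top",tf(*p),.012) for p in[(137,75),(508,158),(440,480),(65,393)]]
C=np.array(C)[:,:2];print(C.round(4).tolist(),C.mean(0))
for i in range(4):
    d=C[(i+1)%4]-C[i]; print(np.linalg.norm(d).round(4),np.degrees(np.arctan2(d[1],d[0])).round(2))
for q in [(300,75),(240,170)]: pass
```

```text
red [[184.5, 256.79998779296875], [185.1999969482422, 251.5], [260.29998779296875, 262.20001220703125], [259.5, 267.5]]
[[0.5252, 0.2966], [0.5363, 0.2953], [0.513, 0.138], [0.502, 0.1395]] c [0.51912106 0.21732695]
0.0112 -6.87
0.159 -98.41
0.0111 172.26
0.1588 81.62
red [0.5188 0.2122] len 0.1703 ang -98.05
oak [0.5893 0.2078] len 0.1575 ang -97.9
green [0.6587 0.1958] len 0.1618 ang -97.22
base F+y [ 0.6114 -0.1663  0.0132] err 0.0003
base F-y [ 0.5779 -0.3095  0.0104] err 0.0022
base B+y [ 0.4869 -0.1371  0.0093] err 0.002
lip top F+y [ 0.5809 -0.1652  0.0927] err 0.0049
lip topF-y [ 0.5522 -0.2935  0.0845] err 0.0013
upr top -y [ 0.4985 -0.2797  0.1541] err 0.0012
[[0.6115, -0.1663], [0.5777, -0.3102], [0.4527, -0.2798], [0.4869, -0.1358]] [ 0.53220027 -0.22303171]
0.1477 -103.24
0.1286 166.36
0.148 76.61
0.1283 -13.77
```

```bash
cat >> h.py <<'E'
def delta(P,yaw=None):
    o=arm.get_obs();R=np.array(o["ee_rot"]);d=R.T@(np.array(P)-o["ee_pos"])
    cur=np.degrees(np.arctan2(R[1,1],R[0,1]));print("t",round(float(o["time"]),2),"pos",np.round(o["ee_pos"],4),"yaw",cur.round(2),"tooldelta",d.round(4),"gap",round(float(o["finger_gap"]),4))
    if yaw is not None: print("turn",np.radians(cur-yaw).round(4))
E
python3 - <<'E'
from h import *
delta([.5191,.2173,.200],-8.1)
E
```

```text
t 0.1 pos [ 0.1829 -0.5447  0.2379] yaw -71.45 tooldelta [ 0.039  -0.6153 -0.5612] gap 0.0881
turn -1.1056
```

>>> step_arm --claw '[0.045,0.045,0.045,0.045,0.045,0.045,0.045,0.045,0.045,0.045,0.045,0.045]' --pt "0 -0.615 -0.561" --pt "0 -0.615 -0.561" --pt "0 -0.615 -0.561" --pt "0 -0.615 -0.561" --pt "0 -0.615 -0.561" --pt "0 -0.615 -0.561" --pt "0 -0.615 -0.561" --pt "0 -0.615 -0.561" --pt "0 -0.615 -0.561" --pt "0 -0.615 -0.561" --pt "0 -0.615 -0.561" --pt "0 -0.615 -0.561" --turn '[-1.106,-1.106,-1.106,-1.106,-1.106,-1.106,-1.106,-1.106,-1.106,-1.106,-1.106,-1.106]' --squeeze 60

```text
time: 1.6
ee_pos: [0.4862, 0.1432, 0.2385]
ee_rot: [[0.0, 0.99, -0.14], [-0.0, -0.14, -0.99], [-1.0, 0.0, 0.0]]
contact_force: [1.6, -1.2, 0.1]
finger_gap: 0.0446
```

Run:
```python
from h import *
delta([.5191,.2173,.200],-8.1)
```

```text
t 1.6 pos [0.4862 0.1432 0.2385] yaw -8.05 tooldelta [ 0.0385  0.0222 -0.078 ] gap 0.0446
turn 0.0009
```

>>> step_arm --claw '[0.045,0.045,0.045,0.045]' --pt "0.02 0.022 -0.078" --pt "0.02 0.022 -0.078" --pt "0.02 0.022 -0.078" --pt "0.02 0.022 -0.078" --turn '[0,0,0,0]'

```text
time: 2.1
ee_pos: [0.5183, 0.214, 0.2188]
ee_rot: [[-0.0, 0.99, -0.141], [-0.001, -0.141, -0.99], [-1.0, -0.0, 0.001]]
contact_force: [0.7, 0.7, -0.0]
finger_gap: 0.0452
```

Run:
```python
from h import *
delta([.5191,.2173,.095],-8.1)
t=arm.get_image("top");cv2.imwrite("pics/t1.png",cv2.resize(t[150:320,150:350,::-1],None,fx=4,fy=3.5,interpolation=cv2.INTER_CUBIC)[:600])
t=arm.get_image("scene");cv2.imwrite("pics/s1.png",cv2.resize(t[100:290,300:500,::-1],None,fx=3,fy=3,interpolation=cv2.INTER_CUBIC)[:600])
```

```text
t 2.1 pos [0.5183 0.214  0.2188] yaw -8.12 tooldelta [ 0.1238  0.0003 -0.0035] gap 0.0452
turn -0.0004
```

View pics/s1.png

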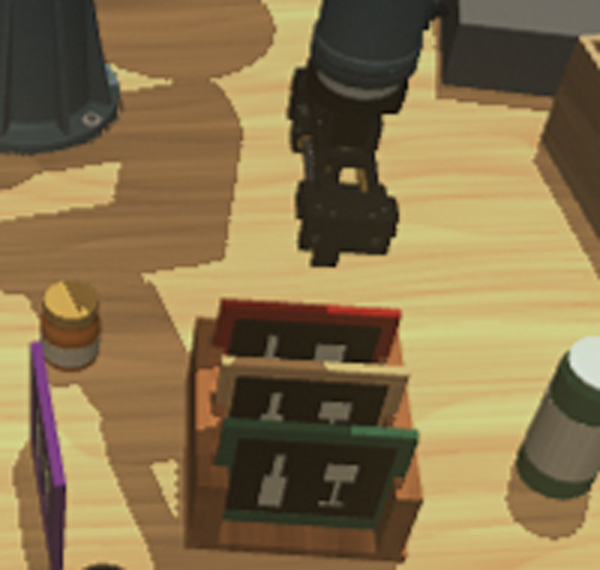

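The gripper is above the red board, with its fingertip at about (405,188) in the full scene picture. I'll descend.

>>> step_arm --claw '[0.045,0.045,0.045,0.045,0.045]' --pt "0.04 0 -0.003" --pt "0.08 0 -0.003" --pt "0.11 0 -0.003" --pt "0.124 0 -0.003" --pt "0.124 0 -0.003" --turn '[0,0,0,0,0]'

```text
time: 2.82
ee_pos: [0.5188, 0.2174, 0.0946]
ee_rot: [[-0.001, 0.99, -0.142], [-0.0, -0.142, -0.99], [-1.0, -0.001, 0.0]]
contact_force: [-0.3, 0.0, 0.6]
finger_gap: 0.0447
```

Run:
```python
from h import *
delta([.5191,.2173,.095],-8.1)
t=arm.get_image("top");cv2.imwrite("pics/t2.png",cv2.resize(t[170:320,170:330,::-1],None,fx=4,fy=4,interpolation=cv2.INTER_CUBIC)[:600])
t=arm.get_image("scene");cv2.imwrite("pics/s2.png",cv2.resize(t[100:290,300:500,::-1],None,fx=3,fy=3,interpolation=cv2.INTER_CUBIC)[:600])
```

```text
t 2.83 pos [0.5188 0.2174 0.0946] yaw -8.14 tooldelta [-0.0004  0.0003  0.    ] gap 0.0447
turn -0.0007
```

View pics/s2.png

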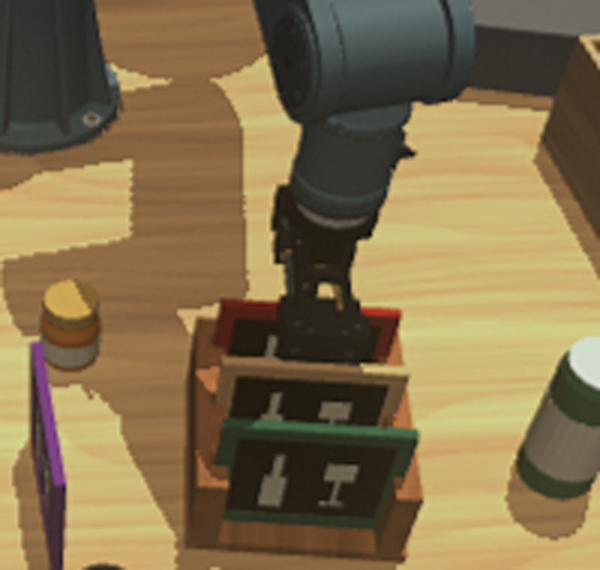

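The fingers straddle the red board at mid-width, at about (325,330) in the crop. I'll close.

>>> step_arm --claw '[0,0,0,0]' --pt "0 0 0" --pt "0 0 0" --pt "0 0 0" --pt "0 0 0" --turn '[0,0,0,0]' --squeeze 60

```text
time: 3.42
ee_pos: [0.5199, 0.2181, 0.0952]
ee_rot: [[0.002, 0.99, -0.14], [0.0, -0.14, -0.99], [-1.0, 0.002, -0.0]]
contact_force: [-1.4, -0.1, 4.5]
finger_gap: 0.0097
```

>>> step_arm --claw '[0,0,0,0,0,0]' --pt "-0.01 0 0" --pt "-0.02 0 0" --pt "-0.03 0 0" --pt "-0.045 0 0" --pt "-0.06 0 0" --pt "-0.06 0 0" --turn '[0,0,0,0,0,0]'

```text
time: 4.18
ee_pos: [0.5193, 0.2181, 0.1559]
ee_rot: [[0.001, 0.99, -0.14], [0.0, -0.14, -0.99], [-1.0, 0.001, -0.0]]
contact_force: [0.5, -0.2, -3.4]
finger_gap: 0.0094
```

Run:
```python
from h import *
delta([.5191,.2173,.095],-8.1)
o=arm.get_obs();print(np.round(o["contact_force"],2),np.round(o["moment"],2))
t=arm.get_image("scene");cv2.imwrite("pics/s3.png",cv2.resize(t[100:290,300:500,::-1],None,fx=3,fy=3,interpolation=cv2.INTER_CUBIC)[:600])
```

```text
t 4.17 pos [0.5193 0.2181 0.1559] yaw -8.07 tooldelta [ 0.0609 -0.0002  0.0008] gap 0.0094
turn 0.0005
[ 0.53 -0.23 -3.35] [-0.08 -0.1  -0.01]
```

View pics/s3.png

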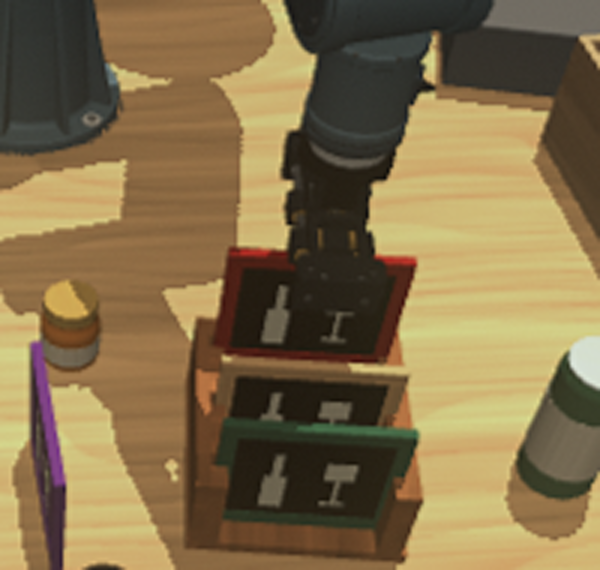

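The red board has come up with the gripper and is level, its top edge at crop rows 250–262. The other two boards have not moved.

>>> step_arm --claw '[0,0,0,0,0]' --pt "-0.02 0 0" --pt "-0.05 0 0" --pt "-0.085 0 0" --pt "-0.11 0 0" --pt "-0.11 0 0" --turn '[0,0,0,0,0]'

```text
time: 4.85
ee_pos: [0.5197, 0.2184, 0.2662]
ee_rot: [[0.003, 0.99, -0.14], [0.001, -0.14, -0.99], [-1.0, 0.003, -0.001]]
contact_force: [0.2, 0.2, -3.4]
finger_gap: 0.0095
```

Run:
```python
from h import *
o=arm.get_obs();print(np.round(o["contact_force"],2),np.round(o["moment"],2))
# stand geometry: target where board centre a = d from plane at h=56, hover
ys=np.radians(-13.45);sx=np.array([np.cos(ys),np.sin(ys)]);sy=np.array([-sx[1],sx[0]]);S=np.array([.5322,-.2230])
def tgt(h,a): # front bottom corner at (h,a)
    x=.030-h*np.sin(.35)+a*np.cos(.35)-.005; z=.020+h*np.cos(.35)+a*np.sin(.35)
    return np.r_[S+sx*x, z+.083]   # tcp is 83mm above bottom edge
for h in(.056,.070,.120): print(h,tgt(h,.0135).round(4))
p=tgt(.12,.0135);p[2]=.265
delta(p,-13.45)
t=arm.get_image("top");cv2.imwrite("pics/t4.png",t[:,:,::-1])
t=arm.get_image("scene");cv2.imwrite("pics/s4.png",t[:,:,::-1])
```

```text
[ 0.24  0.15 -3.35] [-0.08 -0.11  0.01]
0.056 [ 0.5502 -0.2273  0.1602]
0.07 [ 0.5455 -0.2262  0.1734]
0.12 [ 0.5288 -0.2222  0.2204]
t 4.85 pos [0.5197 0.2184 0.2662] yaw -8.07 tooldelta [0.001  0.0709 0.4349] gap 0.0095
turn 0.0939
```

View pics/s4.png

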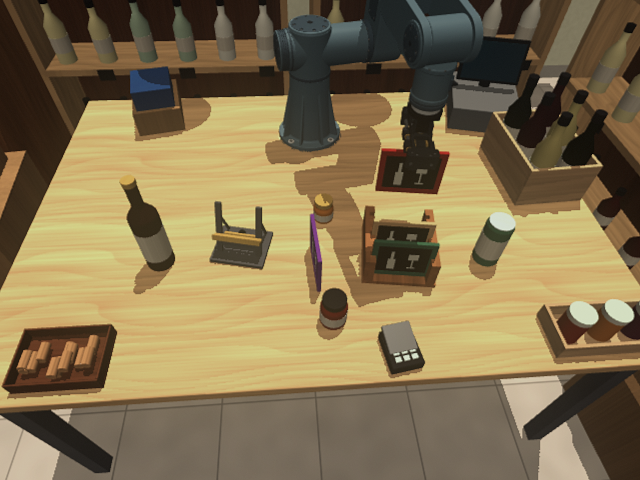

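View pics/t4.png

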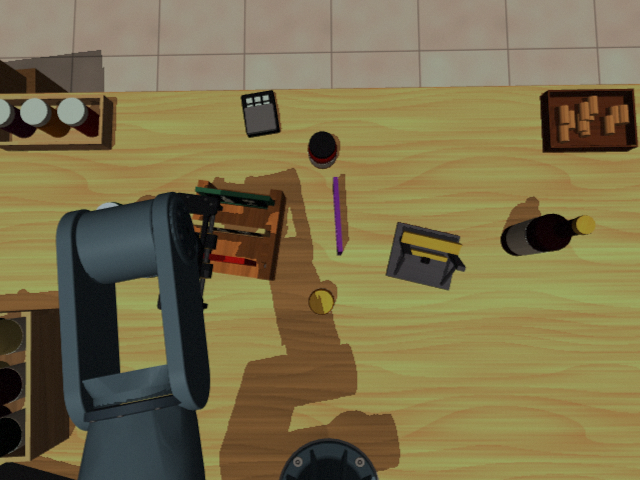

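The board is held clear of the rack at (410,172) in the scene view. The oak and green boards are still in their slots. I'll measure the board in the grip using the plane of its front face.

Run:
```python
from h import *
s=cv2.imread("pics/s4.png");hsv=cv2.cvtColor(s,cv2.COLOR_BGR2HSV);H,S,V=cv2.split(hsv)
m=(((H<5)|(H>174))&(S>140)&(V>40)).astype(np.uint8);mm=np.zeros_like(m);mm[140:200,370:455]=m[140:200,370:455]
ys,xs=np.nonzero(mm);pts=np.stack([xs,ys],1).astype(np.int32)
hull=cv2.convexHull(pts);ap=cv2.approxPolyDP(hull,3,True)[:,0];print(ap.tolist())
o=arm.get_obs();R=np.array(o["ee_rot"]);n=R[:,1];c=np.array(o["ee_pos"])+n*.005
for p in ap:
    a,d=ray("scene",p+0.0);q=a+d*(n@(c-a))/(n@d);r=R.T@(q-o["ee_pos"]);print(p,q.round(4),"tool",r.round(4))
cv2.imwrite("pics/c5.png",cv2.resize(s[130:210,360:460],None,fx=7,fy=7,interpolation=cv2.INTER_CUBIC))
```

```text
[[448, 154], [382, 149]]
[448 154] [0.5342 0.2946 0.3122] tool [-0.049   0.005  -0.0781]
[382 149] [0.5123 0.1402 0.3165] tool [-0.0532  0.005   0.0779]
```

View pics/c5.png

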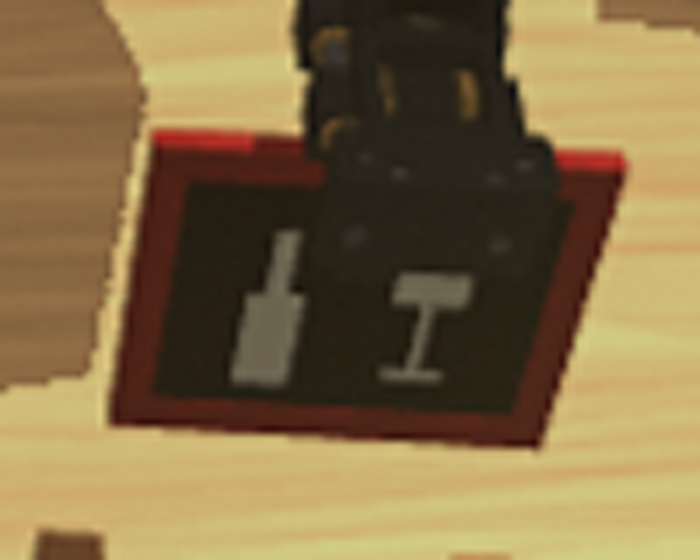

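Run:
```python
from h import *
f=lambda x,y:np.array((360+(x+.5)/7-.5,130+(y+.5)/7-.5))
o=arm.get_obs();R=np.array(o["ee_rot"]);n=R[:,1];c=np.array(o["ee_pos"])+n*.005
for p in [(108,424),(541,450),(622,173),(150,150)]:
    a,d=ray("scene",f(*p));q=a+d*(n@(c-a))/(n@d);r=R.T@(q-o["ee_pos"]);print(p,q.round(4),"tool",r.round(4))
```

```text
(108, 424) [0.5119 0.1394 0.1835] tool [0.0798 0.005  0.0787]
(541, 450) [0.5344 0.2979 0.1828] tool [ 0.0804  0.005  -0.0814]
(622, 173) [0.5344 0.2958 0.3115] tool [-0.0482  0.005  -0.0793]
(150, 150) [0.5121 0.1386 0.3105] tool [-0.0472  0.005   0.0795]
```

>>> step_arm --claw '[0,0,0,0,0,0,0,0,0,0,0]' --pt "0 0.007 0.043" --pt "0 0.015 0.092" --pt "0 0.023 0.141" --pt "0 0.031 0.19" --pt "0 0.039 0.239" --pt "0 0.047 0.288" --pt "0 0.055 0.337" --pt "0 0.063 0.386" --pt "0 0.069 0.42" --pt "0 0.071 0.435" --pt "0 0.071 0.435" --turn '[0.094,0.094,0.094,0.094,0.094,0.094,0.094,0.094,0.094,0.094,0.094]'

```text
time: 6.32
ee_pos: [0.5275, -0.2225, 0.2632]
ee_rot: [[-0.002, 0.972, -0.234], [0.002, -0.234, -0.972], [-1.0, -0.002, -0.001]]
contact_force: [1.0, -0.3, -4.0]
finger_gap: 0.0094
```

Run:
```python
from h import *
delta([.5288,-.2222,.265],-13.45)
t=arm.get_image("top");cv2.imwrite("pics/t5.png",t[:,:,::-1])
t=arm.get_image("scene");cv2.imwrite("pics/s5.png",cv2.resize(t[120:290,130:330,::-1],None,fx=3.5,fy=3.5,interpolation=cv2.INTER_CUBIC))
```

```text
t 6.33 pos [ 0.5275 -0.2225  0.2632] yaw -13.54 tooldelta [-0.0018  0.0012 -0.0006] gap 0.0094
turn -0.0015
```

View pics/s5.png

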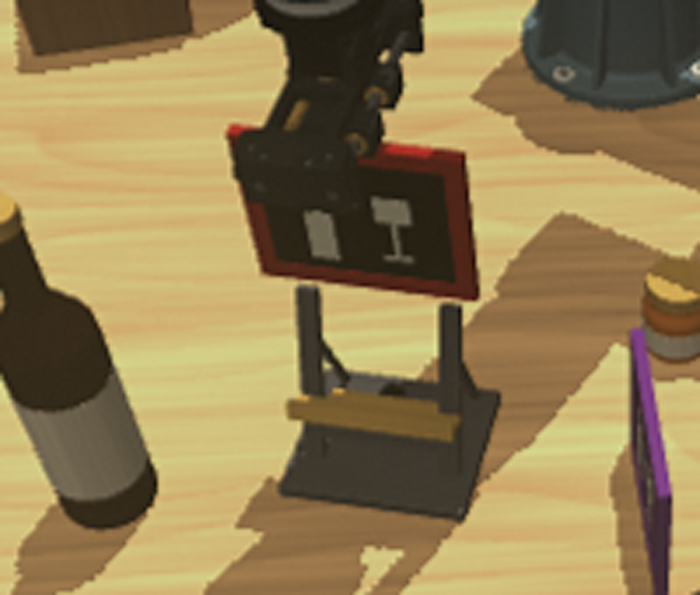

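View pics/t5.png

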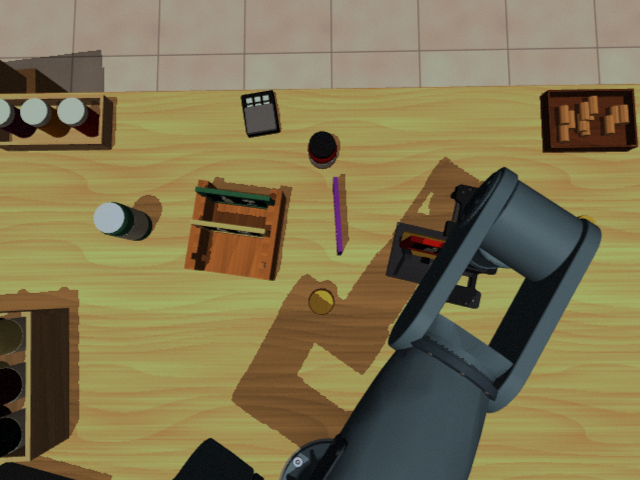

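Run:
```python
from h import *
delta([.5435,-.2258,.179],-13.45)
```

```text
t 6.42 pos [ 0.528  -0.2212  0.2639] yaw -13.42 tooldelta [0.0849 0.0163 0.001 ] gap 0.0096
turn 0.0006
```

>>> step_arm --claw '[0,0,0,0,0,0,0]' --pt "0.02 0.005 0.001" --pt "0.04 0.009 0.001" --pt "0.058 0.012 0.001" --pt "0.073 0.015 0.001" --pt "0.082 0.016 0.001" --pt "0.085 0.016 0.001" --pt "0.085 0.016 0.001" --turn '[0,0,0,0,0,0,0]'

```text
time: 7.3
ee_pos: [0.5436, -0.2274, 0.18]
ee_rot: [[0.0, 0.972, -0.233], [-0.0, -0.233, -0.972], [-1.0, 0.0, 0.0]]
contact_force: [-0.3, 0.5, -2.7]
finger_gap: 0.0095
```

Run:
```python
from h import *
delta([.5435,-.2258,.179],-13.45)
o=arm.get_obs();print(np.round(o["contact_force"],2),np.round(o["moment"],2))
t=arm.get_image("scene");cv2.imwrite("pics/s6.png",cv2.resize(t[150:290,170:310,::-1],None,fx=4,fy=4,interpolation=cv2.INTER_CUBIC))
t=arm.get_image("top");cv2.imwrite("pics/t6.png",cv2.resize(t[190:310,375:495,::-1],None,fx=4,fy=4,interpolation=cv2.INTER_CUBIC))
```

```text
t 7.3 pos [ 0.5436 -0.2274  0.18  ] yaw -13.47 tooldelta [ 0.001  -0.0005 -0.0016] gap 0.0095
turn -0.0003
[-0.33  0.54 -2.72] [-0.07 -0.06  0.04]
```

View pics/s6.png

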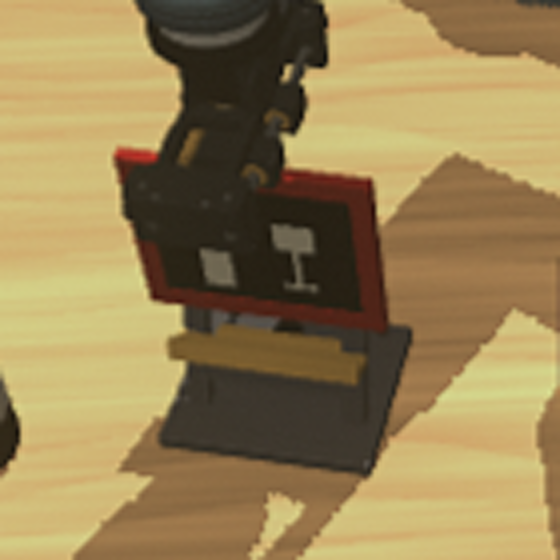

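View pics/t6.png

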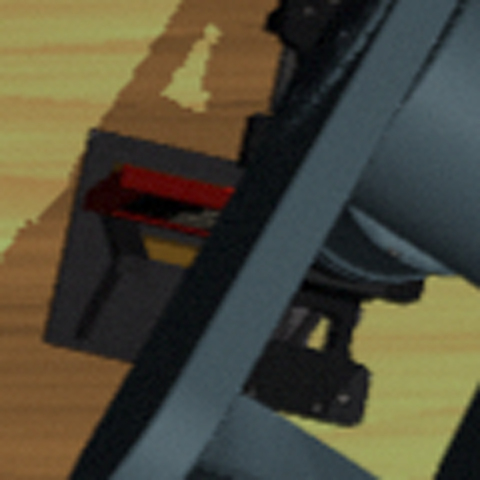

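The board is vertical and its bottom edge is just above the ledge. The edge runs (152,300)–(386,328) in the crop and the ledge is at (170,345). I'll feel downward along the slope in small steps.

>>> step_arm --claw '[0,0,0,0,0]' --pt "0.002 0.0007 -0.0015" --pt "0.004 0.0015 -0.0015" --pt "0.006 0.0022 -0.0015" --pt "0.008 0.003 -0.0015" --pt "0.008 0.003 -0.0015" --turn '[0,0,0,0,0]'

```text
time: 8.02
ee_pos: [0.5467, -0.2264, 0.1714]
ee_rot: [[-0.0, 0.973, -0.233], [0.0, -0.233, -0.973], [-1.0, -0.0, -0.0]]
contact_force: [-0.9, -0.9, -3.1]
finger_gap: 0.0095
```

>>> step_arm --claw '[0,0,0]' --pt "0.002 0.0007 0" --pt "0.003 0.001 0" --pt "0.003 0.001 0" --turn '[0,0,0]'

```text
time: 8.4
ee_pos: [0.5477, -0.2267, 0.1686]
ee_rot: [[-0.0, 0.973, -0.233], [0.0, -0.233, -0.973], [-1.0, -0.0, -0.0]]
contact_force: [0.2, -0.2, -3.2]
finger_gap: 0.0094
```

>>> step_arm --claw '[0,0,0]' --pt "0.002 0.0007 0" --pt "0.002 0.0007 0" --pt "0.002 0.0007 0" --turn '[0,0,0]'

```text
time: 8.78
ee_pos: [0.5484, -0.2269, 0.1667]
ee_rot: [[-0.0, 0.973, -0.233], [0.0, -0.233, -0.973], [-1.0, -0.0, -0.0]]
contact_force: [0.8, -0.2, -2.4]
finger_gap: 0.0093
```

>>> step_arm --claw '[0,0,0]' --pt "0.002 0.0007 0" --pt "0.002 0.0007 0" --pt "0.002 0.0007 0" --turn '[0,0,0]'

```text
time: 9.15
ee_pos: [0.5491, -0.2271, 0.1647]
ee_rot: [[-0.0, 0.973, -0.233], [0.0, -0.233, -0.973], [-1.0, -0.0, -0.0]]
contact_force: [0.2, 0.6, -3.0]
finger_gap: 0.0098
```

>>> step_arm --claw '[0,0,0]' --pt "0.002 0.0007 0" --pt "0.002 0.0007 0" --pt "0.002 0.0007 0" --turn '[0,0,0]'

```text
time: 9.52
ee_pos: [0.5498, -0.2272, 0.1627]
ee_rot: [[-0.0, 0.973, -0.233], [0.0, -0.233, -0.973], [-1.0, -0.0, -0.0]]
contact_force: [0.7, 0.1, -2.6]
finger_gap: 0.0098
```

Run:
```python
from h import *
o=arm.get_obs();print(np.round(o["contact_force"],2),np.round(o["moment"],2),np.round(o["ee_pos"],4))
t=arm.get_image("scene");cv2.imwrite("pics/s7.png",cv2.resize(t[180:280,190:290,::-1],None,fx=6,fy=6,interpolation=cv2.INTER_CUBIC))
```

```text
[ 0.67  0.11 -2.6 ] [-0.08 -0.06 -0.  ] [ 0.5498 -0.2272  0.1627]
```

View pics/s7.png

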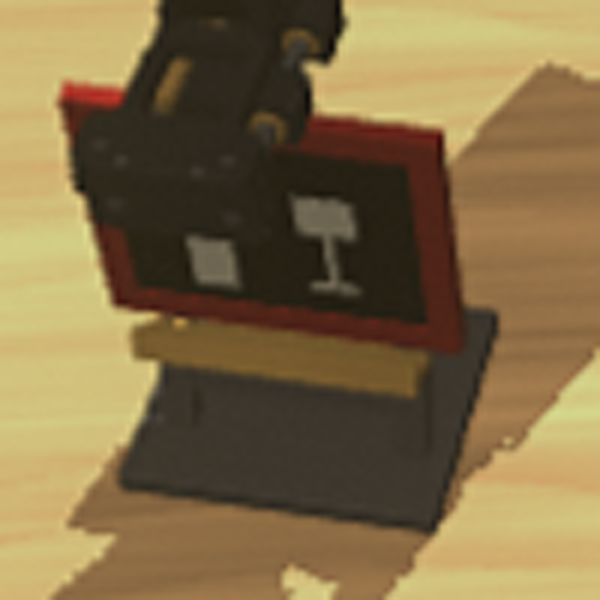

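Still no contact in the picture or in the force. I'll check sideways centring from this picture.

Run:
```python
from h import *
f=lambda x,y:np.array((190+(x+.5)/6-.5,180+(y+.5)/6-.5))
ys=np.radians(-13.45);sx=np.array([np.cos(ys),np.sin(ys),0]);sy=np.array([-sx[1],sx[0],0]);S=np.array([.5322,-.2230,0]);Z=np.array([0,0,1.])
o=arm.get_obs();c=np.array(o["ee_pos"])+sx*.005
def cast(p,n,c):
    a,d=ray("scene",f(*p));q=a+d*(n@(c-a))/(n@d);q=q-S;return np.round([q@sx,q@sy,q[2]],4)
for p in[(115,304),(461,353),(441,138),(66,103)]:print("board",cast(p,sx,c))
n=sx*np.cos(.35)+Z*np.sin(.35);c2=S+.03*sx+.02*Z+.026*n
for p in[(134,333),(428,371),(134,355),(420,395)]:print("lip",cast(p,n,c2))
for p in[(122,485),(437,520)]:print("base",cast(p,Z,S+0.010*Z))
```

```text
board [ 0.0231 -0.0767  0.085 ]
board [0.0231 0.0813 0.0831]
board [0.0231 0.0832 0.2168]
board [ 0.0231 -0.0747  0.2096]
lip [ 0.0352 -0.0646  0.0815]
lip [0.035  0.0692 0.0823]
lip [ 0.0391 -0.0652  0.0708]
lip [0.0394 0.0656 0.0702]
base [ 0.0672 -0.0726  0.01  ]
base [0.0622 0.0739 0.01  ]
```

>>> step_arm --claw '[0,0,0,0,0]' --pt "0.002 0.0005 0.001" --pt "0.004 0.001 0.001" --pt "0.006 0.0015 0.001" --pt "0.006 0.0015 0.001" --pt "0.006 0.0015 0.001" --turn '[0,0,0,0,0]'

```text
time: 10.2
ee_pos: [0.551, -0.2285, 0.1567]
ee_rot: [[-0.0, 0.973, -0.233], [0.0, -0.233, -0.973], [-1.0, -0.0, -0.0]]
contact_force: [-0.7, -0.1, -2.9]
finger_gap: 0.0098
```

>>> step_arm --claw '[0,0,0]' --pt "0.002 0.0007 0" --pt "0.002 0.0007 0" --pt "0.002 0.0007 0" --turn '[0,0,0]'

```text
time: 10.58
ee_pos: [0.5517, -0.2287, 0.1547]
ee_rot: [[-0.0, 0.973, -0.233], [0.0, -0.233, -0.973], [-1.0, -0.0, -0.0]]
contact_force: [-0.6, 0.3, -2.8]
finger_gap: 0.0095
```

>>> step_arm --claw '[0,0,0]' --pt "0.002 0.0007 0" --pt "0.002 0.0007 0" --pt "0.002 0.0007 0" --turn '[0,0,0]'

```text
time: 10.95
ee_pos: [0.5525, -0.2289, 0.1529]
ee_rot: [[0.0, 0.973, -0.233], [-0.0, -0.233, -0.973], [-1.0, 0.0, 0.0]]
contact_force: [-0.5, 0.1, -1.9]
finger_gap: 0.0093
```

>>> step_arm --claw '[0,0,0]' --pt "0.0015 0.0005 0" --pt "0.0015 0.0005 0" --pt "0.0015 0.0005 0" --turn '[0,0,0]'

```text
time: 11.32
ee_pos: [0.553, -0.2291, 0.1515]
ee_rot: [[0.0, 0.973, -0.233], [-0.0, -0.233, -0.973], [-1.0, 0.0, 0.0]]
contact_force: [-0.4, -0.4, -0.1]
finger_gap: 0.0095
```

>>> step_arm --claw '[0,0,0]' --pt "0.001 0.0003 0" --pt "0.001 0.0003 0" --pt "0.001 0.0003 0" --turn '[0,0,0]'

```text
time: 11.7
ee_pos: [0.5533, -0.2292, 0.1505]
ee_rot: [[0.0, 0.973, -0.233], [-0.0, -0.233, -0.973], [-1.0, 0.001, 0.0]]
contact_force: [-1.1, 0.3, 2.9]
finger_gap: 0.0097
```

Run:
```python
from h import *
o=arm.get_obs();print(np.round(o["contact_force"],2),np.round(o["moment"],2),np.round(o["ee_pos"],4))
t=arm.get_image("scene");cv2.imwrite("pics/s8.png",cv2.resize(t[180:280,190:290,::-1],None,fx=6,fy=6,interpolation=cv2.INTER_CUBIC))
```

```text
[-1.11  0.29  2.86] [ 0.03  0.05 -0.01] [ 0.5533 -0.2292  0.1505]
```

View pics/s8.png

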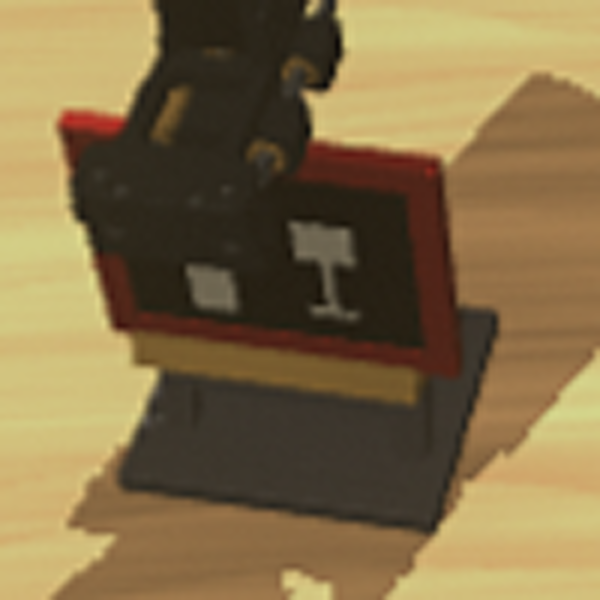

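```bash
python3 - <<'E'
from h import *
ys=np.radians(-13.45);sx=np.array([np.cos(ys),np.sin(ys),0]);sy=np.array([-sx[1],sx[0],0]);Z=np.array([0,0,1.])
g=lambda P:((proj("scene",P)-[190,180]+.5)*6-.5).round(0)
for nm,T in(("s7",[.5498,-.2272,.1627]),("s8",[.5533,-.2292,.1505])):
    T=np.array(T)+sx*.005
    for z in(.0485,-.0805,-.0725): print(nm,z,[g(T+sy*(s*.08+.002)+Z*z).tolist() for s in(-1,1)])
E
python3 - <<'E'
import cv2
a=cv2.imread("pics/s7.png");b=cv2.imread("pics/s8.png")
import numpy as np
cv2.imwrite("pics/cmp.png",cv2.resize(np.hstack([a[230:430,60:480],b[230:430,60:480]]),None,fx=.95,fy=.95))
E
```

```text
s7 0.0485 [[58.0, 99.0], [439.0, 148.0]]
s7 -0.0805 [[113.0, 308.0], [463.0, 355.0]]
s7 -0.0725 [[110.0, 296.0], [461.0, 343.0]]
s8 0.0485 [[58.0, 127.0], [437.0, 175.0]]
s8 -0.0805 [[113.0, 332.0], [460.0, 379.0]]
s8 -0.0725 [[110.0, 320.0], [459.0, 367.0]]
```

View pics/cmp.png

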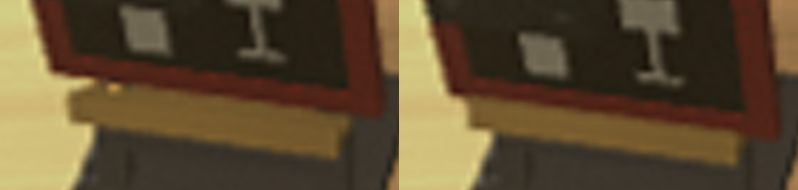

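The bottom edge sits on the ledge behind the lip. The lip hides part of the frame stripe, and the force change is about 5.5 N. Next I'll ease it back towards the uprights.

>>> step_arm --claw '[0,0,0,0]' --pt "0 -0.001 0" --pt "0 -0.002 0" --pt "0.0003 -0.003 0" --pt "0.0003 -0.003 0" --turn '[0,0,0,0]'

```text
time: 12.25
ee_pos: [0.5503, -0.2285, 0.1501]
ee_rot: [[0.0, 0.972, -0.233], [-0.0, -0.233, -0.972], [-1.0, 0.001, 0.0]]
contact_force: [1.5, -0.3, 3.4]
finger_gap: 0.0098
```

>>> step_arm --claw '[0,0,0]' --pt "0.0004 -0.001 0" --pt "0.0004 -0.001 0" --pt "0.0004 -0.001 0" --turn '[0,0,0]'

```text
time: 12.62
ee_pos: [0.5499, -0.2284, 0.15]
ee_rot: [[0.002, 0.973, -0.233], [-0.001, -0.233, -0.973], [-1.0, 0.002, 0.0]]
contact_force: [5.1, 0.0, 3.9]
finger_gap: 0.0095
```

>>> step_arm --claw '[0,0,0]' --pt "0.0004 -0.001 0" --pt "0.0004 -0.001 0" --pt "0.0004 -0.001 0" --turn '[0,0,0]'

```text
time: 13.0
ee_pos: [0.5496, -0.2284, 0.15]
ee_rot: [[0.003, 0.972, -0.233], [-0.001, -0.233, -0.972], [-1.0, 0.004, 0.001]]
contact_force: [6.3, -1.7, 4.8]
finger_gap: 0.0093
```

The uprights are felt at about 6 N. I'll relax the load, then open a little so the board tips onto the back finger, and carry it back gradually.

>>> step_arm --claw '[0,0,0]' --pt "-0.001 0.001 0" --pt "-0.002 0.001 0" --pt "-0.002 0.001 0" --turn '[0,0,0]' --squeeze 10

```text
time: 13.38
ee_pos: [0.5489, -0.228, 0.1506]
ee_rot: [[-0.001, 0.972, -0.233], [0.0, -0.233, -0.972], [-1.0, -0.001, -0.0]]
contact_force: [3.6, -1.2, 0.5]
finger_gap: 0.0103
```

>>> step_arm --claw '[0.012,0.014,0.016,0.018,0.018]' --pt "0 0 0" --pt "0 0 0" --pt "0 0 0" --pt "0 0 0" --pt "0 0 0" --turn '[0,0,0,0,0]'

```text
time: 14.0
ee_pos: [0.5492, -0.2281, 0.1511]
ee_rot: [[-0.0, 0.973, -0.233], [0.0, -0.233, -0.973], [-1.0, -0.0, -0.0]]
contact_force: [0.2, -0.2, 0.7]
finger_gap: 0.018
```

Run:
```python
from h import *
o=arm.get_obs();print(np.round(o["contact_force"],2),np.round(o["moment"],2),np.round(o["ee_pos"],4))
t=arm.get_image("scene");cv2.imwrite("pics/s9.png",cv2.resize(t[180:280,190:290,::-1],None,fx=6,fy=6,interpolation=cv2.INTER_CUBIC))
```

```text
[ 0.17 -0.2   0.69] [-0.07 -0.06 -0.01] [ 0.5492 -0.2281  0.1511]
```

View pics/s9.png

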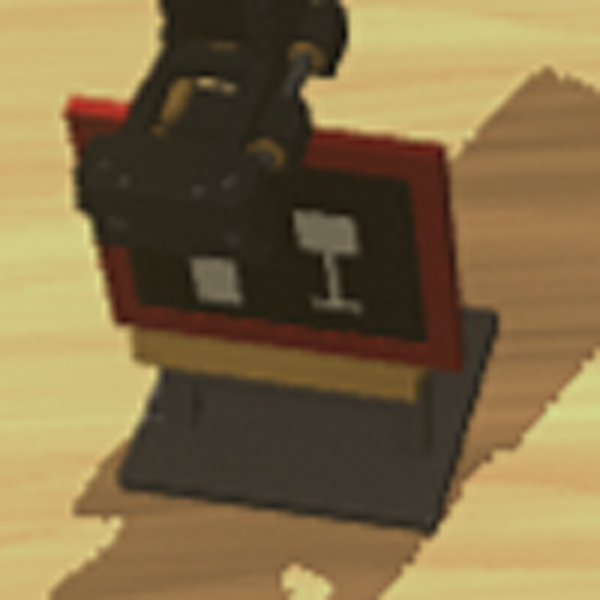

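The board stands on the ledge, leaning slightly on the back finger, with its top edge at (70,105)–(445,150). I'll carry the lean back while opening.

>>> step_arm --claw '[0.02,0.022,0.024,0.026,0.028,0.03,0.032,0.034,0.034,0.034]' --pt "0 -0.003 0" --pt "0 -0.006 0" --pt "0 -0.009 0" --pt "0 -0.012 0" --pt "0 -0.015 0" --pt "0 -0.018 0" --pt "0 -0.021 0" --pt "0 -0.024 0" --pt "0 -0.027 0" --pt "0 -0.027 0" --turn '[0,0,0,0,0,0,0,0,0,0]'

```text
time: 15.3
ee_pos: [0.5228, -0.2218, 0.1511]
ee_rot: [[-0.0, 0.972, -0.233], [0.0, -0.233, -0.972], [-1.0, -0.0, -0.0]]
contact_force: [-0.1, 0.7, -0.7]
finger_gap: 0.0339
```

Run:
```python
from h import *
o=arm.get_obs();print(np.round(o["contact_force"],2),np.round(o["moment"],2),np.round(o["ee_pos"],4))
t=arm.get_image("scene");cv2.imwrite("pics/s10.png",cv2.resize(t[180:280,190:290,::-1],None,fx=6,fy=6,interpolation=cv2.INTER_CUBIC))
```

```text
[-0.13  0.75 -0.74] [-0.03 -0.05  0.  ] [ 0.5228 -0.2218  0.1511]
```

View pics/s10.png

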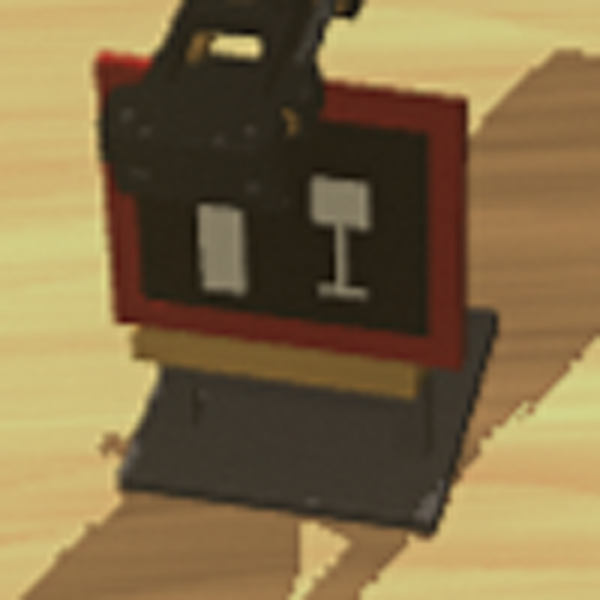

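The board is leaning further back with its bottom still behind the lip. I'll continue the last 12–14 mm.

>>> step_arm --claw '[0.034,0.035,0.036,0.037,0.038,0.038]' --pt "0 -0.003 0" --pt "0 -0.006 0" --pt "0 -0.009 0" --pt "0 -0.012 0" --pt "0 -0.014 0" --pt "0 -0.014 0" --turn '[0,0,0,0,0,0]'

```text
time: 16.1
ee_pos: [0.5093, -0.2186, 0.1511]
ee_rot: [[0.0, 0.972, -0.233], [-0.0, -0.233, -0.972], [-1.0, 0.0, 0.0]]
contact_force: [-0.1, 0.5, 0.9]
finger_gap: 0.038
```

Run:
```python
from h import *
o=arm.get_obs();print(np.round(o["contact_force"],2),np.round(o["moment"],2),np.round(o["ee_pos"],4))
t=arm.get_image("scene");cv2.imwrite("pics/s11.png",cv2.resize(t[180:280,190:290,::-1],None,fx=6,fy=6,interpolation=cv2.INTER_CUBIC))
```

```text
[-0.09  0.45  0.85] [-0.03 -0.1   0.03] [ 0.5093 -0.2186  0.1511]
```

View pics/s11.png

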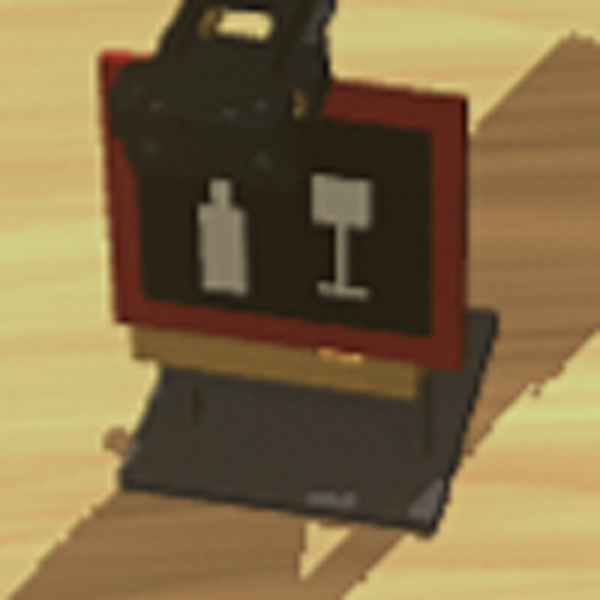

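The board hasn't moved since the previous picture, so it rests on the uprights and the fingers are free. I'll lift away.

>>> step_arm --claw '[0.04,0.042,0.042,0.042,0.042,0.042,0.042,0.042]' --pt "0 0 0" --pt "-0.008 0 0" --pt "-0.02 0 0" --pt "-0.035 0 0" --pt "-0.055 0 0" --pt "-0.08 0 0" --pt "-0.11 0 0" --pt "-0.12 0 0" --turn '[0,0,0,0,0,0,0,0]'

```text
time: 17.15
ee_pos: [0.5104, -0.2192, 0.2742]
ee_rot: [[0.004, 0.973, -0.233], [-0.003, -0.233, -0.973], [-1.0, 0.004, 0.002]]
contact_force: [0.4, -0.0, -0.3]
finger_gap: 0.0422
```

Run:
```python
from h import *
o=arm.get_obs();print(np.round(o["contact_force"],2),np.round(o["moment"],2),np.round(o["ee_pos"],4))
t=arm.get_image("scene");cv2.imwrite("pics/s12.png",t[:,:,::-1])
cv2.imwrite("pics/s12c.png",cv2.resize(t[180:280,190:290,::-1],None,fx=6,fy=6,interpolation=cv2.INTER_CUBIC))
```

```text
[ 0.37 -0.03 -0.31] [-0.02 -0.07  0.  ] [ 0.5104 -0.2192  0.2742]
```

View pics/s12c.png

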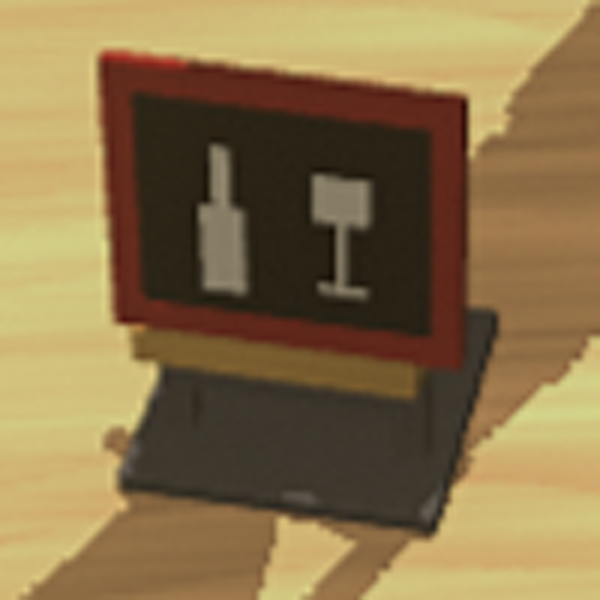

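The board stands alone, leaning back. I'll clear the view and measure.

>>> step_arm --claw '[0.042,0.042,0.042,0.042,0.042,0.042]' --pt "-0.01 -0.02 -0.02" --pt "-0.01 -0.05 -0.07" --pt "-0.01 -0.08 -0.12" --pt "-0.01 -0.1 -0.17" --pt "-0.01 -0.1 -0.2" --pt "-0.01 -0.1 -0.2" --turn '[0,0,0,0,0,0]'

```text
time: 17.95
ee_pos: [0.4583, 0.0008, 0.2805]
ee_rot: [[-0.001, 0.973, -0.229], [0.0, -0.229, -0.973], [-1.0, -0.001, -0.0]]
contact_force: [-0.3, -0.8, -0.1]
finger_gap: 0.0421
```

Run:
```python
from h import *
f=lambda x,y:np.array((190+(x+.5)/6-.5,180+(y+.5)/6-.5))
ys=np.radians(-13.45);sx=np.array([np.cos(ys),np.sin(ys),0]);sy=np.array([-sx[1],sx[0],0]);S=np.array([.5322,-.2230,0]);Z=np.array([0,0,1.])
n=sx*np.cos(.35)+Z*np.sin(.35);u=-sx*np.sin(.35)+Z*np.cos(.35);F=S+.03*sx+.02*Z
for a_ in(.010,):
  for p in[(101,62),(467,105),(462,369),(116,322),(134,333),(425,368)]:
    a,d=ray("scene",f(*p));c=F+n*a_;q=a+d*(n@(c-a))/(n@d)-F;print(p,"lat",(q@sy).round(4),"u",(q@u).round(4))
t=arm.get_image("top");cv2.imwrite("pics/t13.png",t[:,:,::-1])
cv2.imwrite("pics/t13c.png",cv2.resize(t[200:300,375:475,::-1],None,fx=6,fy=6,interpolation=cv2.INTER_CUBIC))
t=arm.get_image("scene");cv2.imwrite("pics/s13.png",t[:,:,::-1])
```

```text
(101, 62) lat -0.0783 u 0.1779
(467, 105) lat 0.0813 u 0.1792
(462, 369) lat 0.0805 u 0.0505
(116, 322) lat -0.0791 u 0.0507
(134, 333) lat -0.071 u 0.0462
(425, 368) lat 0.0637 u 0.0484
```

View pics/t13.png

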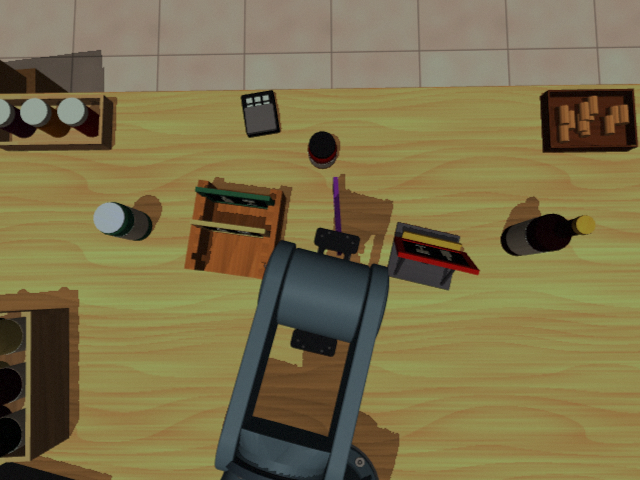

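View pics/t13c.png

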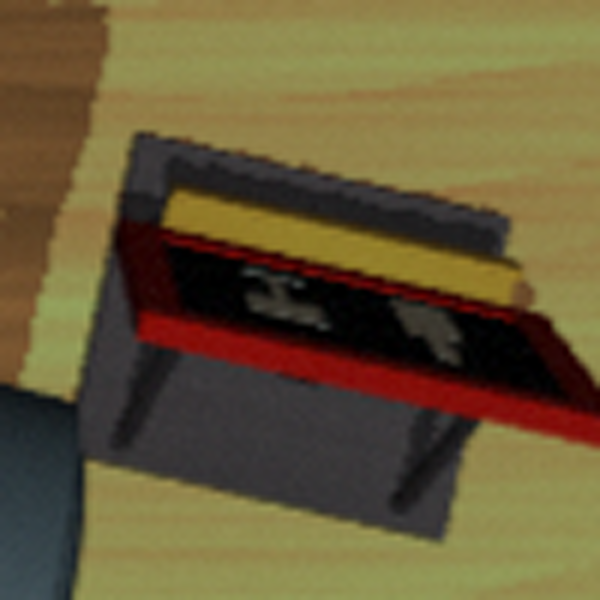

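View pics/s13.png

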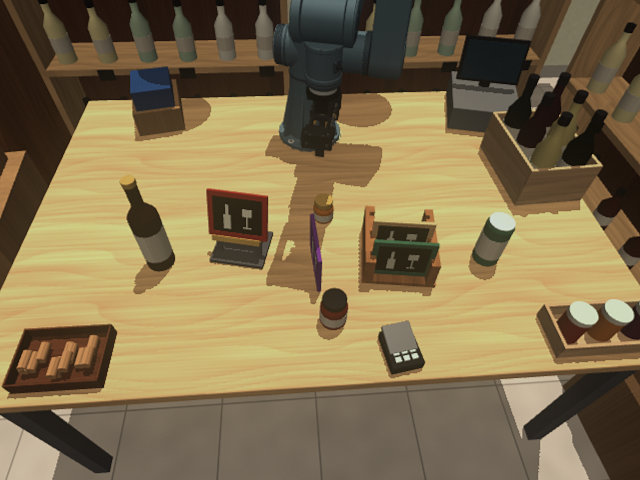

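In the last pictures the red board is flat against the uprights plane, spans u = 51 to 178 mm along the slope, and is about 1 mm off centre. All the other items are where they started. I'll hand in.

```bash
python3 -c "
from workcell import arm
print(arm.close_job())"
```

```text
the job is handed in; nothing more can be done
None
```

The red-framed board is on the display stand: its bottom edge rests on the brass ledge behind the lip and it leans back against both uprights. I handed the job in at about 18 s.

- **How it went:** I gripped the board at 60 N and drew it straight up out of its slot. I then felt for the ledge in steps of 1 to 2 mm, and contact came about 50 mm up the slope. After that I eased the bottom edge back until it touched the uprights, at about 6 N. Finally I let the board tip back in the partly open fingers until it settled, and lifted the gripper clear.
- **Last checks:** Measured from the scene camera, all four corners fit a board lying flat on the uprights' plane, from 51 to 178 mm up the slope. It is about 1 mm off centre, which is within the calibration error.
- **Everything else:** The oak and green boards are still in their slots and nothing else on the counter had visibly moved. The largest force I read at the end of a move was about 8 N.
- **Disagreement:** The camera put the board's bottom edge about 80 mm below the tool tip, against 83 mm expected. That could be a small slip in the grip or measurement error, and it made no difference to the placing. No check failed.

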